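Uncover a junction box and hold it in a ratchet bar clamp

ROBOT

A 7-joint arm with a two-finger parallel gripper is mounted at the origin on the work surface. World frame = base frame: x ahead of the robot, y to its left, z up, the work surface at z = 0. Lengths are in m, angles in rad, forces in N, time in s.
With the tool pointing down it reaches from about 0.4 to 0.9 m from the base axis. Payload 5.5 kg.
Tool frame: the origin (TCP) lies midway between the tips of the shut fingers; the grasp point (between the pads) lies 19 mm behind it; z points along the fingers, y is the direction in which the jaws open and shut (so a half turn about z gives the same grasp; the last joint's range is limited). The gripper opens to 92 mm and grips with 3 to 60 N. Pads are 19 mm wide; open, the fingers measure 130 mm over their backs; the gripper's body (75 mm by 190 mm) begins 47 mm behind the grasp point.
Start: joints at [-0.859, 0.501, -0.427, 1.55, 0.221, 1.138, -0.21], TCP at [0.282, 0.586, 0.227] pointing down, gripper open.
Joint ranges: [-2.88, 2.88], [-0.31, 2.03], [-1.54, 1.56], [0.2, 2.42], [-1.41, 4.55], [0.19, 2.02], [-2.57, 2.57]. Speed limits (rad/s): [2.57, 2.57, 3.14, 3.14, 3.14, 3.14, 3.14].

INTERFACE

Orientations are given as a 3x3 rotation matrix whose columns are the frame's x, y, z axes.
In Python, from rig import ctrl, vision gives the robot as it stands.
- The arm moves only by the tool jog_arm, never from a script. Its argument "series" is a list of rows, each an object with "dp": the shift along the world's x, y, z in m, a list of three; "delta_rot": the turn, a rotation vector about the world's x, y, z in rad, a list of three; "hand": the finger opening in m, from 0 to 0.0918. In form: [{"dp": [dx, dy, dz], "delta_rot": [ax, ay, az], "hand": hand}, ...]. A call has 1 to 10 rows; each row shifts and turns the commanded pose from where the row before left it; what a row does not reach is not made up. A row lasts 1/12 s, in which the tool goes at most 41.7 mm and 7.16 degrees, less where a joint would pass 70% of its speed; a pose out of reach is approached as far as the arm can. A call with a gripper value outside its range is refused whole. The fingers move at their own pace and stop on an object; the grip force is fixed at half the most. Time passes only in rows, so rows that do not move let the fingers close. It gives the time, the measured TCP pose, the force and the opening at its end, in the units of the state.
- ctrl.get_state(): the state, without advancing time (a new reading comes with each control period).
- vision.capture(name): name is "side" or "top"; returns (picture, depth): 480x640x3 uint8, red, green, blue; 480x640 float32, m along the optical axis (not along the pixel's ray), 0 where there is no reading.
- vision.camera_params(name): a dict with "intrinsics" (3x3 intrinsics, pixels), "extrinsics" (4x4, takes a point from camera to world coordinates). Camera axes: x right, y up, looking along -z (the intrinsics and any distortion apply to the point x, -y, -z); pixel columns grow to the right and rows downward; lengths in m; the calibration is good to about 2 mm. A picture is of the moment at which its call begins. camera_params takes no time and is no camera call.
- ctrl.job_done(): hands the job in, once; it reports no verdict.
Trained networks look in the newest picture that a camera, given by its name, has taken for a name from the list of things; names that differ only in an ending like _2 or _b are one class to them, and where a whole thing is asked for, a point or a joint stands for the part that bears it (a point fixed in the world has none). Each returns a list of dicts, best first, with "score" (0 to 1); they miss things now and then, are a little off and sometimes report something else, mostly with a low value. They report only what shows in the picture. A call takes as long as a camera call. They do not tell look-alikes from the thing itself.
- vision.search_frame(camera, thing): "box" ([left, top, right, bottom] in pixels, round what is visible of it).
- vision.regions_of(camera, thing): "mask" (480x640 bool, what is visible of it) and "box" ([left, top, right, bottom] in pixels, round what is visible of it).
- vision.landmark_of(camera, thing): "centre" ([column, row] in pixels: a listed point, or the origin of a listed thing).
The state is a dict: "time": time; "q": joint angles; "joint_vel": joint speeds; "joint_torque": joint torques, N m; "eef_pos": TCP position; "tool_rot": TCP orientation; "ft_force": force on the tool from outside, world axes, zero at the start; "moment": the same for the moment, N m; "finger_gap": finger opening in m.
Only numpy, scipy, OpenCV 4.12 (cv2) and the standard library are available. Lean on these libraries where they do the work, as an engineer would, in place of code of your own. Each camera call takes 0.05 s, during which the arm holds its last target. There are 200 camera calls.

TASK

Get the white junction box ready for wiring: lift its loose grey cover plate off the two pins and lay it flat in the blue tray without dropping it. Then pump the trigger of the bench clamp (squeeze the black paddle towards the orange fixed grip, let it spring back, repeat; never touch the jaw or its bar) until the spring pad has the box gripped against the steel end stop, with the pad's spring about half compressed and never driven down to its stop. Finish while still squeezing the trigger and holding the box like that, and leave the other stock on the bench alone.

Things in the scene. Friction and masses are not known exactly. Their poses are not given: they have to be found in the camera images.
- clamp: Bar clamp bolted to the bench; grey base plate 370 x 100 x 12 mm. Origin on the bench on its centre line (y = 0, all parts centred on it); +x is the way the jaw advances. Along x in mm, trigger and jaw at 0: rear bar guide -185 (68 high), paddle -145, fixed grip -101, jaw arm -46 (65 high), pad face -8, end stop face +145 (65 high).
- fixed_grip (a point): Centre of the orange fixed grip, a block 16 mm along the clamp's x, 42 mm along y, from 80 to 126 mm above the bench; this point is 103 mm above the bench. It does not move. One finger bears on its face towards the jaw.
- paddle: Black trigger paddle: 12 mm along the clamp's x, 36 mm along y, from 80 to 126 mm above the bench; origin at its centre, axes as the clamp's. Push it on its face away from the fixed grip. Paddle and fixed grip together measure 58 mm over their outer faces at rest, 32 mm when fully squeezed.
- trigger (a joint): Trigger travel in m: 0 at rest, up to a stop at 0.026 by the fixed grip. Return spring 3 N at rest, 5.6 N at the stop. Squeezing, its pawl pushes the jaw one for one after up to 8 mm free travel (teeth every 8 mm); returning, it slips over the teeth: full strokes advance the jaw 24 mm. Paddle force less return spring and 6 N jaw friction reaches the pad.
- jaw (a joint): Jaw travel in m, 0 to 0.095, grows as the jaw advances to the end stop. About 6 N of friction keeps it where it is left; a stronger push of the pad's spring moves it back when the trigger is let go. It starts anywhere from 0 to 0.03.
- jaw_arm: Orange jaw arm (12 x 44 x 44 mm) with the toothed steel bar, 16 mm wide, that runs back under grip and paddle to -231 mm (jaw at 0), teeth at most 56 mm above the bench. Not to be touched by the robot. Origin as the clamp's, moving with the jaw.
- pad (a joint): Compression of the pad's spring in m: 0 free, stop at 0.020. It begins to give at 3 N and adds 1 N per mm (8 mm is 11 N). It stays at 0 until the pad has pushed the loose box to the end stop.
- pad_face: The black spring pad on the jaw, 10 mm along the clamp's x, 44 x 34 mm face; origin at its centre 40 mm above the bench, pad face 5 mm ahead along the clamp's x.
- stop_face (a point): Middle of the steel end stop's face that looks towards the pad, 40 mm above the bench.
- box: White plastic junction box, open at the top, loose on the clamp's base plate between pad and end stop; 80 x 80 mm, 55 mm high, about 0.3 kg. Origin at the centre of its underside (12 mm above the bench), z up. Two brass pins, 6 mm in diameter, stand 7.5 mm above its rim at two opposite corners, (-30,-30) and (30,30) mm.
- cover: Loose grey cover plate on the box, 80 x 80 x 4 mm, 0.1 kg, with two 9 mm holes over the pins. Origin at the centre of its underside, 67 mm above the bench at the start. In its middle stands a blue tab: 36 mm along the cover's x, 12 mm thick along y, from 4 to 34 mm above the underside; grip it across y.
- tray: Blue open tray fixed to the bench, 130 mm along x, 160 mm along y, 22 mm high, walls 4 mm, floor 4 mm thick. Origin at the centre of its underside, on the bench.
- battery: Bystander: black sealed battery, 65 x 90 x 75 mm, origin under its centre.
- coupling: Bystander: white pipe coupling standing upright, 64 mm diameter, 55 mm high, origin under its centre.
- driver: Bystander: blue screwdriver, 190 mm long, lying on the bench.
- carton: Bystander: small cardboard carton, 90 x 70 x 50 mm, origin under its centre.
Mind the look-alikes: they are no part of the job. There is more than one size of the tray; the one meant has the size given above. Leave any yellow look-alike of the cover alone.

How it is judged:
By the outcome, as a careful person would: the job done as asked, in the order asked, and still so for the second after the job is handed in, while the arm keeps its last pose, push and grip.
It also fails if it takes over 61 s, if anything falls off the work surface, if the arm or the gripper's body presses on something with over 40 N, if the wrist force passes 120 N, or if a joint passes its speed limit or range.

## Working session

There is one attempt and no reset: what is moved stays moved. The work goes in short steps, Python scripts to look and compute and a tool call to move; the robot and the scene stay as the last step left them, time stands still between calls to the robot, and variables do not carry over. Pictures are saved under pics/ and viewed, about 8 in all and at most 12, crops included, and the job is handed in when it is done.

Besides the shell and the picture viewer there is one more tool, called after ">>>" as name([rows], argument=value, ...), one row to a line, values as JSON. jog_arm: Moves the arm, as the interface text tells. Its arguments: {"type":"object","properties":{"series":{"type":"array","items":{"type":"object","properties":{"dp":{"type":"array","items":{"type":"number"}},"delta_rot":{"type":"array","items":{"type":"number"}},"hand":{"type":"number"}}}}},"required":["series"]}

```bash
mkdir -p pics
cat > h.py <<'E'
import numpy as np, cv2
from rig import ctrl, vision
def snap(cam,name):
    im,d=vision.capture(cam); cv2.imwrite(f'pics/{name}.png',im[:,:,::-1]); return im,d
def cloud(cam,d):
    p=vision.camera_params(cam);K=np.array(p['intrinsics']);E=np.array(p['extrinsics'])
    v,u=np.mgrid[:480,:640]
    X=np.stack([(u-K[0,2])/K[0,0]*d,-(v-K[1,2])/K[1,1]*d,-d],-1)
    W=X@E[:3,:3].T+E[:3,3]; W[d<=0]=np.nan; return W
E
python3 - <<'E'
from h import *
np.set_printoptions(precision=3,suppress=True)
for c in ['top','side']:
    im,d=snap(c,c+'0'); W=cloud(c,d); np.save(c+'.npy',W)
    p=vision.camera_params(c); print(c,p)
    for t in ['cover','tray','clamp','paddle','fixed_grip','box']:
        for r in vision.regions_of(c,t)[:3]:
            m=r['mask']; q=W[m]; q=q[~np.isnan(q[:,0])]
            if len(q): print(t,round(r['score'],2),r['box'],np.median(q,0),q.min(0),q.max(0))
print(ctrl.get_state())
E
```

```text
top {'intrinsics': array([[491.225,   0.   , 319.361],
       [  0.   , 491.225, 238.525],
       [  0.   ,   0.   ,   1.   ]]), 'extrinsics': array([[ 0.013,  0.99 , -0.14 ,  0.217],
       [-1.   ,  0.013,  0.001,  0.108],
       [ 0.003,  0.14 ,  0.99 ,  1.52 ],
       [ 0.   ,  0.   ,  0.   ,  1.   ]])}
cover 0.88 [308.7, 196.7, 342.3, 225.4] [0.504 0.088 0.071] [ 0.46   0.043 -0.001] [0.563 0.136 0.107]
cover 0.69 [300.2, 193.3, 426.5, 254.1] [ 0.465 -0.057  0.014] [ 0.389 -0.216 -0.007] [0.565 0.168 0.132]
cover 0.67 [356.2, 153.2, 392.9, 185.7] [ 0.656 -0.06   0.004] [ 0.608 -0.112 -0.009] [ 0.71  -0.01   0.044]
tray 0.87 [233.8, 288.9, 285.5, 300.7] [0.261 0.282 0.008] [ 0.242  0.212 -0.002] [0.273 0.36  0.037]
tray 0.69 [294.1, 139.1, 348.2, 185.9] [0.68  0.117 0.004] [ 0.603  0.031 -0.008] [0.75  0.205 0.031]
tray 0.62 [121.0, 167.4, 200.6, 232.5] [0.546 0.609 0.005] [ 0.451  0.494 -0.01 ] [0.645 0.717 0.04 ]
clamp 0.58 [301.7, 192.5, 426.6, 253.7] [ 0.465 -0.06   0.014] [ 0.392 -0.218 -0.01 ] [0.563 0.168 0.132]
paddle 0.43 [402.6, 222.0, 409.4, 238.4] [ 0.449 -0.146  0.11
[... 1648 characters left out ...]
4, 338.7] [ 0.463 -0.111  0.013] [ 0.393 -0.219 -0.008] [0.573 0.215 0.132]
box 0.77 [339.1, 232.5, 364.2, 266.0] [0.501 0.052 0.039] [0.463 0.035 0.005] [0.538 0.126 0.074]
{'time': 0.7, 'q': array([-0.859,  0.501, -0.427,  1.55 ,  0.221,  1.138, -0.21 ]), 'joint_vel': array([ 0.001,  0.001, -0.   , -0.   , -0.002, -0.001, -0.001]), 'joint_torque': array([ -0.001, -56.627,  -5.808, -27.944,  -0.066,   0.02 ,   0.   ]), 'eef_pos': array([0.282, 0.586, 0.227]), 'tool_rot': array([[-0.901,  0.434, -0.   ],
       [ 0.434,  0.901,  0.   ],
       [ 0.   ,  0.   , -1.   ]]), 'ft_force': array([-0.302,  0.631, -0.094]), 'moment': array([ 0.025,  0.033, -0.018]), 'finger_gap': 0.09174287617695034}
```

View pics/top0.png

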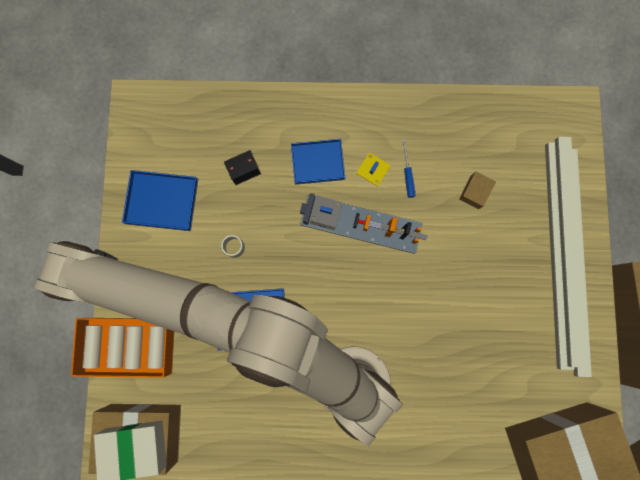

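View pics/side0.png

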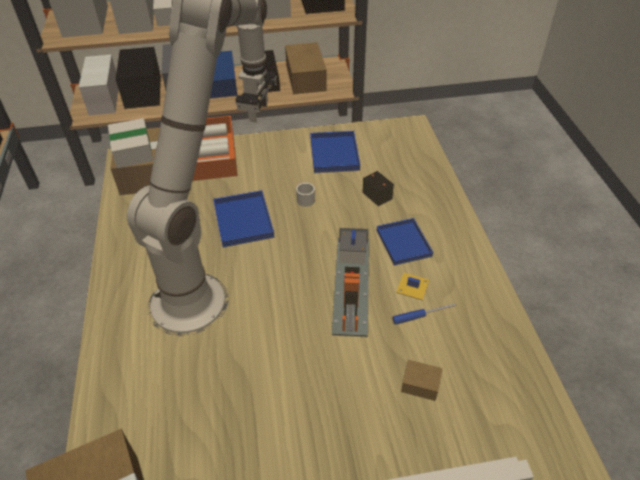

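Run:
```python
from h import *
np.set_printoptions(precision=4,suppress=True)
for c in ['top','side']:
    im=cv2.imread(f'pics/{c}0.png'); W=np.load(c+'.npy'); hsv=cv2.cvtColor(im,cv2.COLOR_BGR2HSV)
    x,y,z=np.moveaxis(W,-1,0)
    blue=((hsv[...,0]>100)&(hsv[...,0]<125)&(hsv[...,1]>120)&(z<0.045)&(z>-.02)).astype(np.uint8)
    n,L,s,ct=cv2.connectedComponentsWithStats(blue)
    for i in range(1,n):
        if s[i,4]>300:
            q=W[L==i]; h=q[:,2]
            print(c,'tray',ct[i],cv2.minAreaRect(q[:,:2].astype(np.float32)*1000), 'rim',np.percentile(h,98))
    roi=(x>.36)&(x<.6)&(y>-.26)&(y<.2)
    def rect(m,n):
        q=W[m]; 
        if len(q)>4: print(c,n,len(q),q.mean(0),cv2.minAreaRect(q[:,:2].astype(np.float32)*1000))
    rect(roi&(z>.006),'clamp')
    rect(roi&(z>.06)&(z<.08)&(y>.02)&(y<.13),'cover')
    rect(roi&(z>.085)&(y>.02)&(y<.15)&(hsv[...,0]>100)&(hsv[...,1]>120),'tab')
    rect(roi&(z>.115)&(hsv[...,1]>150)&(hsv[...,0]<20),'grip top')
    rect(roi&(z>.115)&(hsv[...,2]<70)&(y<-.1),'paddle top')
    rect(roi&(z>.03)&(z<.08)&(hsv[...,1]>150)&(hsv[...,0]<20)&(y>-.1),'jaw')
    b=cv2.resize(im[185:260,290:435] if c=='top' else im[220:345,325:380],None,fx=5,fy=5,interpolation=cv2.INTER_CUBIC)
    if c=='top': A=b
    else: B=cv2.resize(b,None,fx=.9,fy=.9)
o=np.zeros((600,800,3),np.uint8); o[:A.shape[0]//1,:725]=A; cv2.imwrite('pics/crop.png',o[:400])
```

```text
top tray [317.5163 160.9182] ((678.0001220703125, 115.88882446289062), (131.075927734375, 157.03050231933594), 6.387176513671875) rim 0.02394783183010065
top tray [159.5718 199.8178] ((544.7877197265625, 605.2619018554688), (210.31906127929688, 168.70848083496094), 84.6176528930664) rim 0.030699626095759915
top clamp 4153 [ 0.4777 -0.0245  0.0358] ((480.20733642578125, -30.495620727539062), (456.616943359375, 239.49435424804688), 89.89268493652344)
top cover 642 [0.5066 0.0887 0.0706] ((508.42340087890625, 93.99232482910156), (90.46865844726562, 81.97750091552734), 75.30805206298828)
top tab 53 [0.5058 0.0899 0.099 ] ((506.5775451660156, 89.53975677490234), (33.632057189941406, 12.342689514160156), 73.31117248535156)
top grip top 79 [ 0.4592 -0.1046  0.1254] ((459.44696044921875, -105.58903503417969), (16.06191062927246, 41.6422233581543), 77.03369140625)
top paddle top 50 [ 0.4491 -0.1469  0.1249] ((449.75726318359375, -146.96241760253906), (10.909308433532715, 33.67891311645508), 82.31747436523438)
top jaw 88 [ 0.4738 -0.0368  0.0579] ((459.6502380371094, -51.86492156982422), (94.7
[... 673 characters left out ...]
 cover 512 [0.5101 0.0829 0.0688] ((512.9248657226562, 90.08807373046875), (97.26509094238281, 85.73807525634766), 77.81829071044922)
side tab 16 [0.5087 0.0876 0.0998] ((507.5581359863281, 85.43878173828125), (36.684104919433594, 5.8856306076049805), 77.38378143310547)
side grip top 86 [ 0.4611 -0.1079  0.1233] ((462.5487060546875, -107.11190795898438), (21.32093620300293, 35.73766326904297), 77.99717712402344)
side paddle top 59 [ 0.4523 -0.1516  0.1223] ((452.0309143066406, -151.17454528808594), (15.209535598754883, 32.38673400878906), 81.9740982055664)
side jaw 84 [ 0.4803 -0.0324  0.0577] ((481.2348937988281, -24.39244270324707), (40.96941375732422, 37.74320983886719), 78.4793930053711)
```

View pics/crop.png

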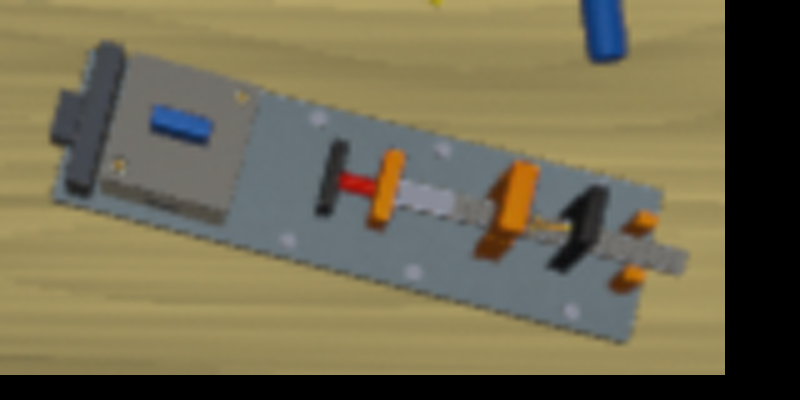

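The top view shows the clamp running from (300,205) to (430,240), with the tab at about (326,210). The 130 × 160 tray is at (318,161). The larger trays and the yellow cover are decoys. I'll move above the cover.

>>> jog_arm([
  {"dp": [0.016, -0.0345, 0], "delta_rot": [0, 0, -0.1], "hand": 0.06},
  {"dp": [0.016, -0.0345, 0], "delta_rot": [0, 0, -0.1], "hand": 0.06},
  {"dp": [0.016, -0.0345, 0], "delta_rot": [0, 0, -0.1], "hand": 0.06},
  {"dp": [0.016, -0.0345, 0], "delta_rot": [0, 0, -0.1], "hand": 0.06},
  {"dp": [0.016, -0.0345, 0], "delta_rot": [0, 0, -0.1], "hand": 0.06},
  {"dp": [0.016, -0.0345, 0], "delta_rot": [0, 0, -0.1], "hand": 0.06},
  {"dp": [0.016, -0.0345, 0], "delta_rot": [0, 0, -0.1], "hand": 0.06},
  {"dp": [0.016, -0.0345, 0], "delta_rot": [0, 0, -0.1], "hand": 0.06},
  {"dp": [0.016, -0.0345, 0], "delta_rot": [0, 0, -0.1], "hand": 0.06},
  {"dp": [0.016, -0.0345, 0], "delta_rot": [0, 0, -0.1], "hand": 0.06},
])

```text
time: 1.53
eef_pos: [0.4426, 0.239, 0.2272]
tool_rot: [[-0.117, 0.993, 0.001], [0.993, 0.117, 0.001], [0.0, 0.001, -1.0]]
ft_force: [0.5, 0.4, 0.7]
finger_gap: 0.06
```

>>> jog_arm([
  {"dp": [0.0107, -0.025, -0.012], "delta_rot": [0, 0, -0.059], "hand": 0.05},
  {"dp": [0.0107, -0.025, -0.012], "delta_rot": [0, 0, -0.059], "hand": 0.05},
  {"dp": [0.0107, -0.025, -0.012], "delta_rot": [0, 0, -0.059], "hand": 0.05},
  {"dp": [0.0107, -0.025, -0.012], "delta_rot": [0, 0, -0.059], "hand": 0.05},
  {"dp": [0.0107, -0.025, -0.012], "delta_rot": [0, 0, -0.059], "hand": 0.05},
  {"dp": [0.0107, -0.025, -0.012], "delta_rot": [0, 0, -0.059], "hand": 0.05},
  {"dp": [0, 0, -0.02], "delta_rot": [0, 0, 0], "hand": 0.05},
  {"dp": [0, 0, 0], "delta_rot": [0, 0, 0], "hand": 0.05},
])

```text
time: 2.2
eef_pos: [0.5045, 0.0882, 0.1319]
tool_rot: [[0.233, 0.972, -0.005], [0.972, -0.233, -0.002], [-0.003, -0.004, -1.0]]
ft_force: [-0.1, 0.6, -0.2]
finger_gap: 0.0499
```

Run:
```python
from h import *
a,d=snap('side','s1')
b,_=snap('top','t1')
A=cv2.resize(a[200:300,290:410],None,fx=4,fy=4); B=cv2.resize(b[170:270,280:400],None,fx=4,fy=4)
cv2.imwrite('pics/c1.png',np.hstack([A,B])[:,:,::-1][:, :960]) if 0 else cv2.imwrite('pics/c1.png',np.hstack([A[:,60:440],B[:,60:460]])[:,:,::-1])
```

```text
(no output)
```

View pics/c1.png

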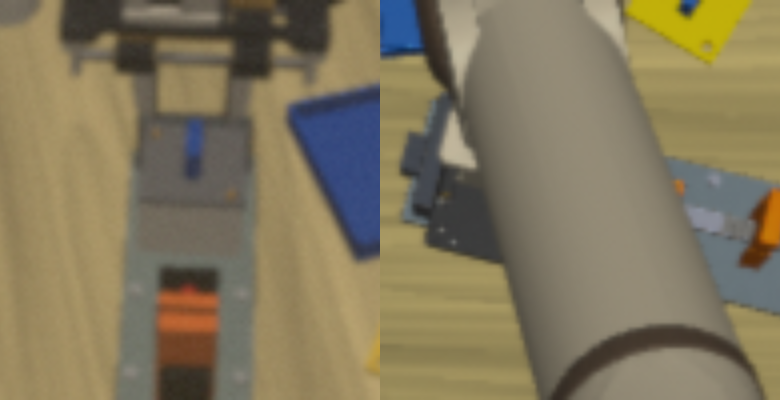

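The side view shows the fingers straddling the tab evenly, so I'll descend and grip.

>>> jog_arm([
  {"dp": [0.0005, 0, -0.014], "delta_rot": [0, 0, 0], "hand": 0.05},
  {"dp": [0.0005, 0, -0.014], "delta_rot": [0, 0, 0], "hand": 0.05},
  {"dp": [0.0005, 0, -0.014], "delta_rot": [0, 0, 0], "hand": 0.05},
  {"dp": [0.0005, 0, -0.014], "delta_rot": [0, 0, 0], "hand": 0.03},
  {"dp": [0, 0, 0], "delta_rot": [0, 0, 0], "hand": 0.02},
  {"dp": [0, 0, 0], "delta_rot": [0, 0, 0], "hand": 0.005},
  {"dp": [0, 0, 0], "delta_rot": [0, 0, 0], "hand": 0.005},
  {"dp": [0, 0, 0], "delta_rot": [0, 0, 0], "hand": 0.005},
  {"dp": [0, 0, 0], "delta_rot": [0, 0, 0], "hand": 0.005},
])

```text
time: 3.05
eef_pos: [0.509, 0.0911, 0.0799]
tool_rot: [[0.229, 0.973, 0.002], [0.973, -0.229, 0.001], [0.001, 0.002, -1.0]]
ft_force: [-0.0, -0.3, 0.3]
finger_gap: 0.0146
```

>>> jog_arm([
  {"dp": [0, 0, -0.003], "delta_rot": [0, 0, 0], "hand": 0.005},
  {"dp": [0, 0, 0], "delta_rot": [0, 0, 0], "hand": 0.005},
  {"dp": [0, 0, 0], "delta_rot": [0, 0, 0], "hand": 0.005},
  {"dp": [0, 0, 0], "delta_rot": [0, 0, 0], "hand": 0.005},
])

```text
time: 3.38
eef_pos: [0.5094, 0.0912, 0.0783]
tool_rot: [[0.231, 0.973, 0.003], [0.973, -0.231, 0.001], [0.002, 0.002, -1.0]]
ft_force: [-4.2, 0.2, 17.7]
finger_gap: 0.0121
```

>>> jog_arm([
  {"dp": [0, 0, 0.003], "delta_rot": [0, 0, 0], "hand": 0.005},
  {"dp": [0, 0, 0.004], "delta_rot": [0, 0, 0], "hand": 0.005},
  {"dp": [0, 0, 0.006], "delta_rot": [0, 0, 0], "hand": 0.005},
  {"dp": [0, 0, 0.01], "delta_rot": [0, 0, 0], "hand": 0.005},
  {"dp": [0, 0, 0.015], "delta_rot": [0, 0, 0], "hand": 0.005},
  {"dp": [0, 0, 0.02], "delta_rot": [0, 0, 0], "hand": 0.005},
  {"dp": [0, 0, 0.015], "delta_rot": [0, 0, 0], "hand": 0.005},
  {"dp": [0, 0, 0], "delta_rot": [0, 0, 0], "hand": 0.005},
])

```text
time: 4.05
eef_pos: [0.5106, 0.0911, 0.1523]
tool_rot: [[0.23, 0.973, 0.006], [0.973, -0.23, 0.001], [0.003, 0.005, -1.0]]
ft_force: [0.3, 0.1, -1.0]
finger_gap: 0.0116
```

Run:
```python
from h import *
np.set_printoptions(precision=4,suppress=True)
im,d=snap('side','s2'); W=cloud('side',d); x,y,z=np.moveaxis(W,-1,0)
for r in vision.regions_of('side','cover')[:3]:
    q=W[r['mask']]; print(r['score'],r['box'],np.nanmedian(q,0))
    p=q[q[:,2]>.1]; print(np.percentile(p,[5,95],axis=0) if len(p) else '')
m=(z>.12)&(z<.155)&(x>.44)&(x<.58)&(y>.03)&(y<.15)
q=W[m]; print(len(q),np.median(q,0)); A=np.c_[q[:,:2],np.ones(len(q))]; print(np.linalg.lstsq(A,q[:,2],rcond=None)[0])
cv2.imwrite('pics/c2.png',cv2.resize(im[170:290,280:400],None,fx=4,fy=4)[:,:,::-1]); print(ctrl.get_state()['eef_pos'],ctrl.get_state()['ft_force'],ctrl.get_state()['finger_gap'])
```

```text
0.75 [396.0, 275.9, 430.9, 297.6] [ 0.6587 -0.067   0.0035]

387 [0.5077 0.0748 0.1434]
[ 0.0003 -0.0104  0.1441]
[0.5087 0.0907 0.1494] [ 0.5832 -0.1677 -0.0991] 0.011930534967664268
```

View pics/c2.png

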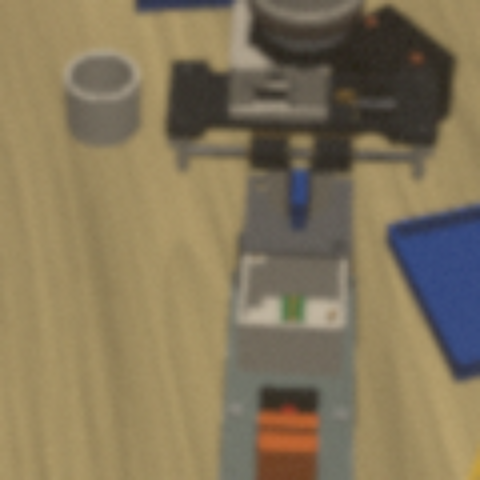

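>>> jog_arm([
  {"dp": [0.02, 0.0035, 0], "delta_rot": [0, 0, 0.042], "hand": 0.005},
  {"dp": [0.021, 0.0035, 0], "delta_rot": [0, 0, 0.042], "hand": 0.005},
  {"dp": [0.021, 0.0035, 0], "delta_rot": [0, 0, 0.042], "hand": 0.005},
  {"dp": [0.021, 0.0035, 0], "delta_rot": [0, 0, 0.042], "hand": 0.005},
  {"dp": [0.021, 0.0035, 0], "delta_rot": [0, 0, 0.042], "hand": 0.005},
  {"dp": [0.021, 0.0035, -0.01], "delta_rot": [0, 0, 0.042], "hand": 0.005},
  {"dp": [0.021, 0.0035, -0.02], "delta_rot": [0, 0, 0.042], "hand": 0.005},
  {"dp": [0.021, 0.0035, -0.02], "delta_rot": [0, 0, 0.042], "hand": 0.005},
  {"dp": [0, 0, -0.02], "delta_rot": [0, 0, 0], "hand": 0.005},
  {"dp": [0, 0, 0], "delta_rot": [0, 0, 0], "hand": 0.005},
])

```text
time: 4.98
eef_pos: [0.6713, 0.1178, 0.0718]
tool_rot: [[-0.104, 0.995, -0.01], [0.995, 0.104, -0.002], [-0.001, -0.01, -1.0]]
ft_force: [-0.5, 0.4, -2.2]
finger_gap: 0.012
```

>>> jog_arm([
  {"dp": [0.002, 0, -0.014], "delta_rot": [0, 0, 0], "hand": 0.005},
  {"dp": [0, 0, -0.014], "delta_rot": [0, 0, 0], "hand": 0.005},
  {"dp": [0, 0, -0.014], "delta_rot": [0, 0, 0], "hand": 0.005},
  {"dp": [0, 0, 0], "delta_rot": [0, 0, 0], "hand": 0.005},
  {"dp": [0, 0, 0], "delta_rot": [0, 0, 0], "hand": 0.005},
  {"dp": [0, 0, 0], "delta_rot": [0, 0, 0], "hand": 0.005},
])

```text
time: 5.48
eef_pos: [0.6774, 0.1187, 0.0373]
tool_rot: [[-0.104, 0.995, 0.001], [0.995, 0.104, 0.0], [0.0, 0.001, -1.0]]
ft_force: [0.7, 0.2, -0.2]
finger_gap: 0.0117
```

>>> jog_arm([
  {"dp": [0.001, 0, -0.008], "delta_rot": [0, 0, 0], "hand": 0.005},
  {"dp": [0, 0, -0.006], "delta_rot": [0, 0, 0], "hand": 0.005},
  {"dp": [0, 0, -0.004], "delta_rot": [0, 0, 0], "hand": 0.005},
  {"dp": [0, 0, -0.002], "delta_rot": [0, 0, 0], "hand": 0.005},
  {"dp": [0, 0, -0.001], "delta_rot": [0, 0, 0], "hand": 0.005},
  {"dp": [0, 0, 0], "delta_rot": [0, 0, 0], "hand": 0.005},
  {"dp": [0, 0, 0], "delta_rot": [0, 0, 0], "hand": 0.005},
])

```text
time: 6.07
eef_pos: [0.6784, 0.1187, 0.0158]
tool_rot: [[-0.104, 0.995, 0.0], [0.995, 0.104, 0.0], [0.0, 0.0, -1.0]]
ft_force: [-0.2, 0.2, -1.0]
finger_gap: 0.0121
```

>>> jog_arm([
  {"dp": [0, 0, -0.001], "delta_rot": [0, 0, 0], "hand": 0.005},
  {"dp": [0, 0, -0.001], "delta_rot": [0, 0, 0], "hand": 0.005},
  {"dp": [0, 0, 0], "delta_rot": [0, 0, 0], "hand": 0.005},
  {"dp": [0, 0, 0], "delta_rot": [0, 0, 0], "hand": 0.005},
])

```text
time: 6.4
eef_pos: [0.6786, 0.1187, 0.0155]
tool_rot: [[-0.104, 0.995, 0.001], [0.995, 0.104, 0.0], [0.0, 0.001, -1.0]]
ft_force: [-4.1, -1.1, 8.4]
finger_gap: 0.0119
```

Contact with the tray floor. I'll release the cover, rise, and turn towards the trigger.

>>> jog_arm([
  {"dp": [0, 0, 0], "delta_rot": [0, 0, 0], "hand": 0.02},
  {"dp": [0, 0, 0], "delta_rot": [0, 0, 0], "hand": 0.04},
  {"dp": [0, 0, 0], "delta_rot": [0, 0, 0], "hand": 0.04},
  {"dp": [0, 0, 0], "delta_rot": [0, 0, 0], "hand": 0.04},
  {"dp": [0, 0, 0.01], "delta_rot": [0, 0, 0], "hand": 0.04},
  {"dp": [0, 0, 0.02], "delta_rot": [0, 0, 0], "hand": 0.04},
  {"dp": [0, 0, 0.035], "delta_rot": [0, 0, 0], "hand": 0.04},
  {"dp": [0, 0, 0.04], "delta_rot": [0, 0, 0], "hand": 0.06},
  {"dp": [0, 0, 0.04], "delta_rot": [0, 0, 0], "hand": 0.075},
  {"dp": [-0.01, -0.01, 0.035], "delta_rot": [0, 0, 0.08], "hand": 0.08},
])

```text
time: 7.23
eef_pos: [0.6696, 0.1116, 0.1972]
tool_rot: [[-0.185, 0.983, 0.004], [0.983, 0.185, 0.002], [0.002, 0.004, -1.0]]
ft_force: [0.3, 1.0, 0.6]
finger_gap: 0.0554
```

Run:
```python
from h import *
np.set_printoptions(precision=4,suppress=True)
im,d=snap('side','s3'); W=cloud('side',d); x,y,z=np.moveaxis(W,-1,0)
for r in vision.regions_of('side','cover')[:3]:
    q=W[r['mask']]; print(r['score'],r['box'],np.nanmedian(q,0))
hsv=cv2.cvtColor(im,cv2.COLOR_RGB2HSV)
m=(hsv[...,1]<70)&(x>.6)&(x<.75)&(y>.04)&(y<.2)&(z<.03)
q=W[m];print(len(q),np.median(q,0),q.std(0),cv2.minAreaRect(q[:,:2].astype(np.float32)*1000));A=np.c_[q[:,:2],np.ones(len(q))]; print(np.linalg.lstsq(A,q[:,2],rcond=None)[0])
# clamp measures
p=vision.camera_params('side')
im2,d2=snap('top','t3'); W2=cloud('top',d2)
for n,V,I in (('side',W,im),('top',W2,im2)):
    h=cv2.cvtColor(I,cv2.COLOR_RGB2HSV); X,Y,Z=np.moveaxis(V,-1,0); roi=(X>.38)&(X<.56)
    for nm,mm in (('grip',roi&(Z>.115)&(Z<.135)&(h[...,1]>150)&(h[...,0]<20)),('paddle',roi&(Z>.115)&(Z<.135)&(h[...,2]<70)&(Y<-.1)),('stop',roi&(Z>.055)&(Z<.075)&(Y>.125)&(Y<.2)),('jaw',roi&(Z>.057)&(Z<.075)&(h[...,1]>150)&(h[...,0]<20)&(Y>-.09)),('plate',roi&(Z>.005)&(Z<.019))):
        q=V[mm]
        if len(q)>4: print(n,nm,len(q),q.mean(0),np.median(q,0),cv2.minAreaRect(q[:,:2].astype(np.float32)*1000))
o=np.hstack([im[190:320,300:440],im2[140:270,295:435]]); cv2.imwrite('pics/c3.png',cv2.resize(o,None,fx=2.8,fy=2.8,interpolation=cv2.INTER_CUBIC)[:,:,::-1])
```

```text
0.81 [386.5, 229.3, 420.1, 251.8] [0.6751 0.1098 0.0068]
0.78 [396.0, 275.3, 429.5, 296.6] [ 0.6589 -0.0674  0.0035]
598 [0.6737 0.1139 0.0069] [0.0374 0.0348 0.0066] ((679.0991821289062, 119.6192626953125), (158.5579376220703, 141.4843292236328), 89.9905776977539)
[ 0.0654  0.0482 -0.0417]
side grip 87 [ 0.4614 -0.1079  0.1234] [ 0.4613 -0.1085  0.1237] ((462.494873046875, -106.9371109008789), (19.909982681274414, 35.94842529296875), 75.67164611816406)
side paddle 61 [ 0.4513 -0.1516  0.1223] [ 0.4518 -0.1521  0.123 ] ((451.2223815917969, -149.25308227539062), (14.27696418762207, 29.661460876464844), 80.1173324584961)
side stop 148 [0.5152 0.1386 0.0623] [0.5128 0.137  0.0624] ((519.5696411132812, 141.03221130371094), (31.95680809020996, 80.49063110351562), 89.18709564208984)
side jaw 58 [ 0.4785 -0.037   0.0622] [ 0.479  -0.0375  0.0621] ((478.46392822265625, -36.8354606628418), (17.14415740966797, 38.36943435668945), 73.0583267211914)
side plate 2636 [0.4759 0.033  0.0102] [ 0.4784 -0.0464  0.0098] ((470.0182189941406, 82.1588134765625), (179.60350036621094, 1398.9549560546875), 0.03429165482521057)
top grip 64 [ 0.4617 -0.1065  0.1253] [ 0.4629 -0.1067  0.1254] ((460.5793151855469, -105.84309387207031), (15.945442199707031, 39.36613845825195), 79.64153289794922)
top paddle 50 [ 0.4488 -0.1469  0.1256] [ 0.4488 -0.1472  0.126 ] ((449.1719665527344, -148.0505828857422), (11.341687202453613, 33.85747528076172), 75.69306945800781)
top stop 186 [0.5108 0.1395 0.0649] [0.5069 0.1394 0.0648] ((516.5884399414062, 142.43243408203125), (84.69944763183594, 30.387855529785156), 0.9021132588386536)
top plate 3402 [0.479  0.0888 0.0089] [0.4839 0.1021 0.0076] ((470.0911865234375, -3.0552978515625), (1585.642333984375, 179.60069274902344), 89.99539184570312)
```

View pics/c3.png

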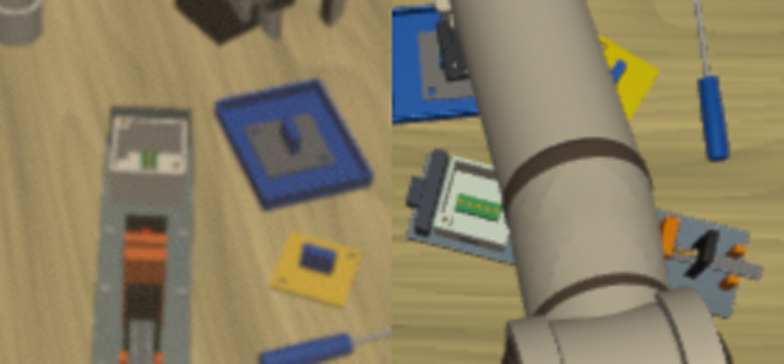

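>>> jog_arm([
  {"dp": [-0.0178, -0.02, 0], "delta_rot": [0, 0, 0.096], "hand": 0.08},
  {"dp": [-0.0178, -0.02, 0], "delta_rot": [0, 0, 0.096], "hand": 0.08},
  {"dp": [-0.0178, -0.02, 0], "delta_rot": [0, 0, 0.096], "hand": 0.08},
  {"dp": [-0.0178, -0.02, 0], "delta_rot": [0, 0, 0.096], "hand": 0.08},
  {"dp": [-0.0178, -0.02, 0], "delta_rot": [0, 0, 0.096], "hand": 0.08},
  {"dp": [-0.0178, -0.02, 0], "delta_rot": [0, 0, 0.096], "hand": 0.08},
  {"dp": [-0.0178, -0.02, 0], "delta_rot": [0, 0, 0.096], "hand": 0.08},
  {"dp": [-0.0178, -0.02, 0], "delta_rot": [0, 0, 0.096], "hand": 0.08},
  {"dp": [-0.0178, -0.02, 0], "delta_rot": [0, 0, 0.096], "hand": 0.08},
  {"dp": [-0.0178, -0.02, 0], "delta_rot": [0, 0, 0.096], "hand": 0.08},
])

```text
time: 8.22
eef_pos: [0.4884, -0.0919, 0.1928]
tool_rot: [[-0.912, 0.41, -0.002], [0.41, 0.912, 0.0], [0.002, -0.0, -1.0]]
ft_force: [-0.4, -0.3, -0.5]
finger_gap: 0.08
```

>>> jog_arm([
  {"dp": [-0.0178, -0.02, 0], "delta_rot": [0, 0, 0.096], "hand": 0.08},
  {"dp": [-0.0178, -0.018, -0.01], "delta_rot": [0, 0, 0.096], "hand": 0.08},
  {"dp": [0, 0, -0.02], "delta_rot": [0, 0, 0], "hand": 0.08},
  {"dp": [0, 0, 0], "delta_rot": [0, 0, 0], "hand": 0.08},
  {"dp": [0, 0, 0], "delta_rot": [0, 0, 0], "hand": 0.08},
  {"dp": [0, 0, 0], "delta_rot": [0, 0, 0], "hand": 0.08},
])

```text
time: 8.72
eef_pos: [0.4552, -0.1285, 0.1639]
tool_rot: [[-0.973, 0.232, -0.0], [0.232, 0.973, 0.001], [0.0, 0.001, -1.0]]
ft_force: [-0.3, -0.0, 0.4]
finger_gap: 0.0799
```

>>> jog_arm([
  {"dp": [0.001, 0.001, -0.015], "delta_rot": [0, 0, 0], "hand": 0.08},
  {"dp": [0, 0, -0.01], "delta_rot": [0, 0, 0], "hand": 0.08},
  {"dp": [0, 0, 0], "delta_rot": [0, 0, 0], "hand": 0.08},
  {"dp": [0, 0, 0], "delta_rot": [0, 0, 0], "hand": 0.08},
])

```text
time: 9.05
eef_pos: [0.4555, -0.1277, 0.1385]
tool_rot: [[-0.973, 0.232, -0.001], [0.232, 0.973, 0.001], [0.001, 0.0, -1.0]]
ft_force: [0.7, -0.9, 0.3]
finger_gap: 0.0803
```

Run:
```python
from h import *
im,d=snap('side','s4')
im2,d=snap('top','t4')
o=np.hstack([im[215:345,300:430],im2[180:310,330:460]])
cv2.imwrite('pics/c4.png',cv2.resize(o,None,fx=3,fy=3,interpolation=cv2.INTER_CUBIC)[:,:,::-1]); print(ctrl.get_state()['eef_pos'],ctrl.get_state()['q'])
```

```text
[ 0.4560617  -0.12813088  0.13919228] [ 0.3859642   0.28231328 -0.19345045  2.06771072  0.07479846  0.79752963
  1.48422062]
```

View pics/c4.png

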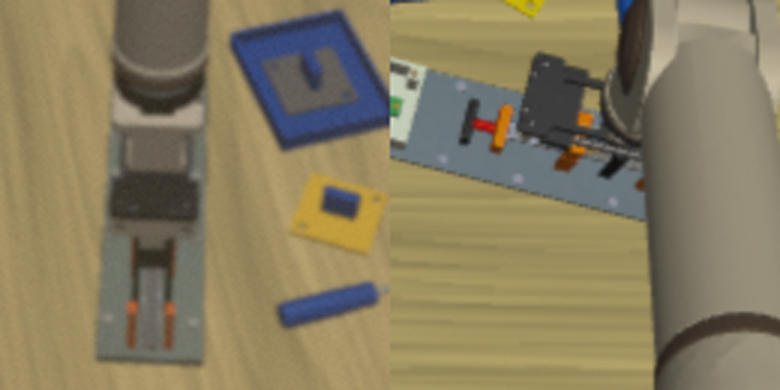

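The top view keeps the pad, jaw and box visible while I pump. I'll descend over the paddle and grip.

>>> jog_arm([
  {"dp": [0, 0.0005, -0.01], "delta_rot": [0, 0, 0], "hand": 0.08},
  {"dp": [0, 0, -0.01], "delta_rot": [0, 0, 0], "hand": 0.08},
  {"dp": [0, 0, -0.01], "delta_rot": [0, 0, 0], "hand": 0.08},
  {"dp": [0, 0, -0.012], "delta_rot": [0, 0, 0], "hand": 0.08},
  {"dp": [0, 0, -0.01], "delta_rot": [0, 0, 0], "hand": 0.08},
  {"dp": [0, 0, 0], "delta_rot": [0, 0, 0], "hand": 0.08},
  {"dp": [0, 0, 0], "delta_rot": [0, 0, 0], "hand": 0.08},
])

```text
time: 9.73
eef_pos: [0.4547, -0.1276, 0.0857]
tool_rot: [[-0.973, 0.233, -0.002], [0.233, 0.973, 0.001], [0.002, 0.0, -1.0]]
ft_force: [-0.3, -1.3, -0.1]
finger_gap: 0.0799
```

>>> jog_arm([
  {"dp": [0, 0, 0], "delta_rot": [0, 0, 0], "hand": 0.066},
  {"dp": [0, 0, 0], "delta_rot": [0, 0, 0], "hand": 0.06},
  {"dp": [0, 0, 0], "delta_rot": [0, 0, 0], "hand": 0.057},
  {"dp": [0, 0, 0], "delta_rot": [0, 0, 0], "hand": 0.057},
  {"dp": [0, 0, 0], "delta_rot": [0, 0, 0], "hand": 0.057},
])

```text
time: 10.15
eef_pos: [0.4573, -0.1233, 0.0871]
tool_rot: [[-0.973, 0.229, 0.003], [0.229, 0.973, 0.004], [-0.002, 0.005, -1.0]]
ft_force: [4.4, 12.8, -2.7]
finger_gap: 0.0577
```

>>> jog_arm([
  {"dp": [0.001, 0.004, 0], "delta_rot": [0, 0, 0], "hand": 0.057},
  {"dp": [0, 0, 0], "delta_rot": [0, 0, 0], "hand": 0.057},
  {"dp": [0, 0, 0], "delta_rot": [0, 0, 0], "hand": 0.057},
  {"dp": [0, 0, 0], "delta_rot": [0, 0, 0], "hand": 0.057},
])

```text
time: 10.48
eef_pos: [0.4573, -0.1231, 0.0871]
tool_rot: [[-0.973, 0.232, 0.001], [0.232, 0.973, 0.001], [-0.001, 0.001, -1.0]]
ft_force: [2.2, 5.3, -1.9]
finger_gap: 0.0567
```

>>> jog_arm([
  {"dp": [0.0008, 0.0035, -0.001], "delta_rot": [0, 0, 0], "hand": 0.052},
  {"dp": [0.0006, 0.0025, 0], "delta_rot": [0, 0, 0], "hand": 0.047},
  {"dp": [0.0006, 0.0025, 0], "delta_rot": [0, 0, 0], "hand": 0.042},
  {"dp": [0.0006, 0.0025, 0], "delta_rot": [0, 0, 0], "hand": 0.037},
  {"dp": [0.0006, 0.0025, 0], "delta_rot": [0, 0, 0], "hand": 0.0325},
  {"dp": [0, 0, 0], "delta_rot": [0, 0, 0], "hand": 0.0325},
  {"dp": [0, 0, 0], "delta_rot": [0, 0, 0], "hand": 0.0325},
  {"dp": [0, 0, 0], "delta_rot": [0, 0, 0], "hand": 0.0325},
])

```text
time: 11.15
eef_pos: [0.4603, -0.1112, 0.0866]
tool_rot: [[-0.972, 0.234, 0.001], [0.234, 0.972, -0.001], [-0.001, -0.001, -1.0]]
ft_force: [-1.5, 1.9, 5.0]
finger_gap: 0.0326
```

```bash
cat >> h.py <<'E'
U=np.array([.232,.973]); V=np.array([.973,-.232])
def clampm():
    I,d=vision.capture('top'); W=cloud('top',d); h=cv2.cvtColor(I,cv2.COLOR_RGB2HSV)
    P=W[...,:2]-np.array([.461,-.1035]); s=P@U-.101; t=P@V; z=W[...,2]
    f=lambda m,n: print(n,m.sum(),(np.percentile(s[m],[3,50,97])*1000).round(1) if m.sum()>3 else '')
    n=np.abs(t)<.025
    f(n&(z>.045)&(z<.075)&(h[...,1]>150)&(h[...,0]>6)&(h[...,0]<20)&(s>-.075)&(s<.06),'jaw arm top')
    f(n&(z>.045)&(z<.07)&(h[...,2]<75)&(s>-.05)&(s<.09)&(h[...,1]<90),'pad')
    b=(np.abs(t)<.05)&(z>.055)&(z<.08)&(h[...,2]>170)&(h[...,1]<50)&(s>0); f(b,'box')
    f((np.abs(t)<.035)&(z>.057)&(z<.075)&(s>.13)&(s<.19)&(h[...,2]<120),'stop')
    return I,W,s,t
E
python3 - <<'E'
from h import *
I,W,s,t=clampm(); cv2.imwrite('pics/c5.png',cv2.resize(I[170:260,290:420],None,fx=5,fy=5,interpolation=cv2.INTER_CUBIC)[:,:,::-1])
E
```

```text
jaw arm top 56 [-12.1  -7.   -1.9]
pad 42 [21.3 25.8 29.5]
box 126 [ 57.8  94.4 136.1]
stop 119 [142.5 149.9 157.5]
```

View pics/c5.png

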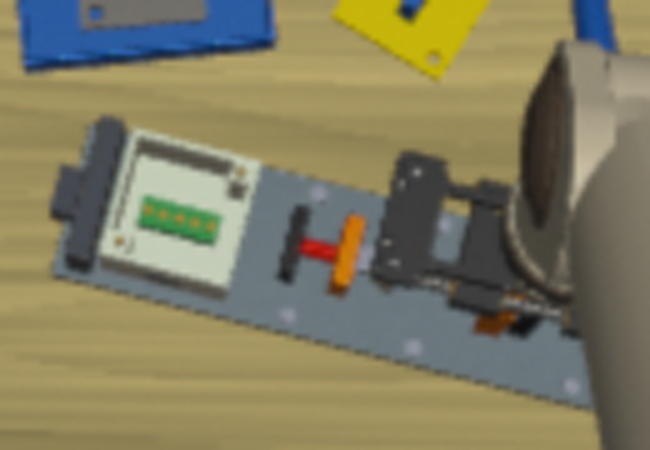

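>>> jog_arm([
  {"dp": [-0.0006, -0.0025, 0], "delta_rot": [0, 0, 0], "hand": 0.038},
  {"dp": [-0.0006, -0.0025, 0], "delta_rot": [0, 0, 0], "hand": 0.043},
  {"dp": [-0.0006, -0.0025, 0], "delta_rot": [0, 0, 0], "hand": 0.048},
  {"dp": [-0.0006, -0.0025, 0], "delta_rot": [0, 0, 0], "hand": 0.053},
  {"dp": [-0.0006, -0.0025, 0], "delta_rot": [0, 0, 0], "hand": 0.058},
  {"dp": [-0.0002, -0.001, 0], "delta_rot": [0, 0, 0], "hand": 0.062},
  {"dp": [0, 0, 0], "delta_rot": [0, 0, 0], "hand": 0.062},
  {"dp": [0, 0, 0], "delta_rot": [0, 0, 0], "hand": 0.062},
])

```text
time: 11.87
eef_pos: [0.456, -0.1246, 0.0856]
tool_rot: [[-0.972, 0.234, -0.001], [0.234, 0.972, -0.001], [0.001, -0.001, -1.0]]
ft_force: [-0.4, 1.0, 0.3]
finger_gap: 0.0617
```

```bash
python3 -c "
from h import *
clampm()"
```

```text
jaw arm top 56 [-12.2  -6.8  -1.9]
pad 45 [21.4 25.8 30.1]
box 127 [ 58.   96.2 136.3]
stop 121 [142.4 149.8 157.7]
```

>>> jog_arm([
  {"dp": [0.0002, 0.001, 0], "delta_rot": [0, 0, 0], "hand": 0.057},
  {"dp": [0.0006, 0.0025, 0], "delta_rot": [0, 0, 0], "hand": 0.052},
  {"dp": [0.0006, 0.0025, 0], "delta_rot": [0, 0, 0], "hand": 0.047},
  {"dp": [0.0006, 0.0025, 0], "delta_rot": [0, 0, 0], "hand": 0.042},
  {"dp": [0.0006, 0.0025, 0], "delta_rot": [0, 0, 0], "hand": 0.037},
  {"dp": [0.0006, 0.0025, 0], "delta_rot": [0, 0, 0], "hand": 0.0325},
  {"dp": [0, 0, 0], "delta_rot": [0, 0, 0], "hand": 0.0325},
  {"dp": [0, 0, 0], "delta_rot": [0, 0, 0], "hand": 0.0325},
  {"dp": [0, 0, 0], "delta_rot": [0, 0, 0], "hand": 0.0325},
])

```text
time: 12.67
eef_pos: [0.4592, -0.1109, 0.0855]
tool_rot: [[-0.972, 0.233, -0.001], [0.233, 0.972, -0.001], [0.001, -0.001, -1.0]]
ft_force: [-1.1, -5.3, -1.1]
finger_gap: 0.0331
```

```bash
python3 -c "
from h import *
clampm()"
```

```text
jaw arm top 55 [11.8 17.  22. ]
pad 42 [45.8 50.  53.7]
box 123 [ 58.   98.8 136.4]
stop 121 [142.4 150.2 157.7]
```

>>> jog_arm([
  {"dp": [-0.0006, -0.0025, 0], "delta_rot": [0, 0, 0], "hand": 0.038},
  {"dp": [-0.0006, -0.0025, 0], "delta_rot": [0, 0, 0], "hand": 0.043},
  {"dp": [-0.0006, -0.0025, 0], "delta_rot": [0, 0, 0], "hand": 0.048},
  {"dp": [-0.0006, -0.0025, 0], "delta_rot": [0, 0, 0], "hand": 0.053},
  {"dp": [-0.0006, -0.0025, 0], "delta_rot": [0, 0, 0], "hand": 0.058},
  {"dp": [-0.0002, -0.001, 0], "delta_rot": [0, 0, 0], "hand": 0.062},
  {"dp": [0, 0, 0], "delta_rot": [0, 0, 0], "hand": 0.062},
  {"dp": [0, 0, 0], "delta_rot": [0, 0, 0], "hand": 0.062},
])

```text
time: 13.38
eef_pos: [0.4574, -0.1242, 0.0861]
tool_rot: [[-0.973, 0.233, 0.002], [0.233, 0.973, -0.0], [-0.002, 0.0, -1.0]]
ft_force: [-0.5, -0.1, -1.0]
finger_gap: 0.0621
```

>>> jog_arm([
  {"dp": [0.0002, 0.001, 0], "delta_rot": [0, 0, 0], "hand": 0.057},
  {"dp": [0.0006, 0.0025, 0], "delta_rot": [0, 0, 0], "hand": 0.052},
  {"dp": [0.0006, 0.0025, 0], "delta_rot": [0, 0, 0], "hand": 0.047},
  {"dp": [0.0006, 0.0025, 0], "delta_rot": [0, 0, 0], "hand": 0.042},
  {"dp": [0, 0, 0], "delta_rot": [0, 0, 0], "hand": 0.042},
  {"dp": [0, 0, 0], "delta_rot": [0, 0, 0], "hand": 0.042},
  {"dp": [0, 0, 0], "delta_rot": [0, 0, 0], "hand": 0.042},
])

```text
time: 13.97
eef_pos: [0.4591, -0.1159, 0.086]
tool_rot: [[-0.973, 0.233, 0.001], [0.233, 0.973, -0.001], [-0.001, -0.0, -1.0]]
ft_force: [1.0, -3.1, 0.4]
finger_gap: 0.0422
```

```bash
python3 -c "
from h import *
clampm()"
```

```text
jaw arm top 52 [25.9 30.9 35.4]
pad 33 [53.6 57.3 60.2]
box 117 [ 63.8  98.8 140.6]
stop 106 [144.4 151.  157.7]
```

>>> jog_arm([
  {"dp": [0.0002, 0.0009, 0], "delta_rot": [0, 0, 0], "hand": 0.0402},
  {"dp": [0.0002, 0.0009, 0], "delta_rot": [0, 0, 0], "hand": 0.0384},
  {"dp": [0, 0, 0], "delta_rot": [0, 0, 0], "hand": 0.0384},
  {"dp": [0, 0, 0], "delta_rot": [0, 0, 0], "hand": 0.0384},
  {"dp": [0, 0, 0], "delta_rot": [0, 0, 0], "hand": 0.0384},
])

```text
time: 14.43
eef_pos: [0.4595, -0.1141, 0.086]
tool_rot: [[-0.972, 0.233, 0.001], [0.233, 0.972, -0.001], [-0.001, -0.0, -1.0]]
ft_force: [1.5, -4.5, 1.0]
finger_gap: 0.0386
```

Run:
```python
from h import *
I,W,s,t=clampm(); J,d=snap('side','s6'); st=ctrl.get_state(); print(st['time'],st['finger_gap'],st['ft_force'])
o=np.hstack([I[170:260,290:400],J[205:295,330:440]]); cv2.imwrite('pics/c6.png',cv2.resize(o,None,fx=3.6,fy=3.6,interpolation=cv2.INTER_CUBIC)[:,:,::-1])
```

```text
jaw arm top 55 [28.8 33.9 39. ]
pad 33 [53.6 57.3 60.3]
box 116 [ 63.9  97.4 140.8]
stop 107 [144.4 151.  157.6]
14.5333 0.03913203150640441 [ 1.00468969 -4.39825881  1.37951161]
```

View pics/c6.png

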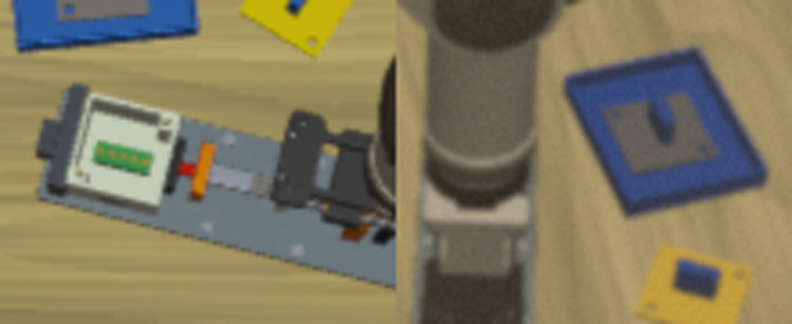

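```bash
python3 -c "
from rig import ctrl
print(ctrl.job_done())"
```

```text
the job is handed in; nothing more can be done
None
```

I carried out the whole job and handed it in at about 14.5 s of the 61 s allowed, with the trigger still squeezed. No verdict was reported.

- **Cover:** I lifted it level off the pins and set it down until it touched the floor of the 130 × 160 mm tray. The side and top pictures show it lying flat there. My numeric flatness fit on the placed cover was no use because it picked up the tray walls. Only the picture and the cover's height (about 7 mm) back this up.
- **Clamp:** I gave two full strokes and one partial one, moving the hand along with the paddle so one finger stayed on the fixed grip. The robot never touched the jaw or its bar on purpose, and the pictures show nothing to suggest it did.
- **Last check:** In the top view the box sits against the end stop and the pad is pressed on it.
    - The pad's spring is compressed about 9 to 9.6 mm of its 20 mm, measured from jaw-to-pad distance and jaw travel. It was never near its stop.
    - The finger opening is 39 mm, with about 4.5 N sideways on the wrist.
- **Disagreement:** My camera clamp frame reads about 2 mm off along the clamp against the nominal sizes. Taking jaw travel straight from it would have given about 7 mm of compression. I used the relative measurements instead.
- **Other stock:** The yellow cover, screwdriver and other trays look undisturbed in the pictures.

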